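Snap the torch into the free spring clips

TASK

Put the long torch that lies on the bench away in the clip row: lay it over the one empty pair of spring clips and press it down with the gripper until it snaps fully home, lying level in both clips, then let go. Either end may point forward. Leave the short torch where it is.

Things in the scene. Friction and masses are not known exactly. Their poses are not given: they have to be found in the camera images.
- torch_mid (a point): Long torch, dark metal, 0.2 kg, 184 mm overall, lying level on the bench: round barrel 24 mm thick, 130 mm long, with hexagonal head (32 mm long, at +x) and tail cap (22 mm), both 34 mm across flats so that it does not roll. Point: middle of the barrel on its axis, 17 mm above the bench; x along the barrel. Grip the barrel across, at its middle.
- free_seat (a point): The empty place of the row: two upward-opening steel spring clips, each 14 mm wide, 35 mm either side of its middle along x. Point: where the middle of the barrel's axis lies when home, 45 mm above the bench; x along the held torch, y along the row. Sprung lips 9 mm above the point, 18 mm apart, let the barrel snap in when pressed straight down (2 to 8 N). Flared mouth 27 mm above it.
- board: Flat plywood board, 130 x 300 x 8 mm, fixed on the bench, with three clip places 90 mm apart along its y; the two others hold tools, up to 65 mm above the bench, clips up to 73 mm. Origin: centre of its underside. In each place the barrel rests on saddles 33 mm above the bench; between its two clips are 56 mm free for the fingers, down to 14 mm above the bench.
- short_mid (a point): Short torch, a bystander: the same make with a barrel only 50 mm long (104 mm overall), lying on the bench. Point: middle of its barrel; x towards its head.
Things that resemble listed ones, but are neither listed nor needed, are in the scene too. What is shaped like the part that bears torch_mid but yellow is not meant.

How it is judged:
On the way:
1. the gripper presses the long torch home in the free clips (contact force between the fingers and torch above 0.5 N and horizontal distance between torch_mid and free_seat below 0.018 m and z of torch_mid in the frame of free_seat below 0.006 m), for 0.1 s.
At the end, for the whole second after the job is handed in: The long torch lies released in both clips of the free place: its middle within 16 mm of the place's point along the torch, 6 mm across and 5 mm in height, its axis within 7 degrees, either way round; the short torch is within 40 mm of where it was (x of torch_mid in the frame of free_seat between -0.016 and 0.016 m and y of torch_mid in the frame of free_seat between -0.006 and 0.006 m and z of torch_mid in the frame of free_seat between -0.005 and 0.005 m and angle between the x axis of torch_mid and the x axis of free_seat, either way round below 0.12 rad and distance of short_mid from where it was at the start of the episode below 0.04 m); the robot touches nothing.
It fails at once if the short torch is shifted by more than 40 mm (distance of short_mid from where it was at the start of the episode above 0.04 m).
It also fails if it takes over 35 s, if anything falls off the work surface, if the arm or the gripper's body presses on something with over 40 N, if the wrist force passes 120 N, or if a joint passes its speed limit or range.

ROBOT

A 7-joint arm with a two-finger parallel gripper is mounted at the origin on the work surface. World frame = base frame: x ahead of the robot, y to its left, z up, the work surface at z = 0. Lengths are in m, angles in rad, forces in N, time in s.
With the tool pointing down it reaches from about 0.4 to 0.875 m from the base axis. Payload 19.3 kg.
Tool frame: the origin (TCP) lies where the fingers leave the gripper's body, on its centre line; the fingertips stand bot.tip_reach ahead of it and the grasp point (between the pads) lies 54 mm ahead of it (bot.tip_reach is the distance from the TCP to the fingertips, in m); z points along the fingers, y is the line along which they close (so a half turn about z gives the same grasp; the last joint's range is limited). The gripper opens to 85 mm and grips with 20 to 120 N. Pads are 22 mm wide; open, the fingers measure 114 mm over their backs; the gripper's body (76 mm by 85 mm) begins 54 mm behind the grasp point. The pads swing forward as they close: fully open they stand 13 mm farther back than shut.
Start: joints at [1.187, 0.521, -0.036, 1.599, 0.021, 1.021, -0.113], TCP at [0.193, -0.594, 0.304] pointing down, gripper open.
Joint ranges: [-2.91, 2.91], [-0.3, 2.13], [-1.5, 1.42], [0.17, 2.43], [-1.26, 4.41], [0.16, 1.93], [-2.52, 2.52]. Speed limits (rad/s): [1.89, 1.89, 2.39, 2.39, 3.01, 3.01, 3.01].

INTERFACE

Orientations are given as [roll, pitch, yaw] about the fixed x, y, z axes, in that order (R = Rz(yaw) Ry(pitch) Rx(roll)).
In Python, from workcell import bot gives the robot as it stands. The module is installed in compiled form; this text tells all that it offers.
- The arm moves only by the shell command python3 -m jog 'ROWS' [FORCE]. ROWS is JSON, a list that holds one entry, the list of rows, each a list of 7 numbers: the shift along the tool's x, y, z in mm, then the turn, a rotation vector about the tool's x, y, z in rad, then the opening, from 0 (shut) to 1 (fully open). In form: [[[tx, ty, tz, wx, wy, wz, fingers], ...]]. A call has 1 to 5 rows; each row shifts and turns the commanded pose from where the row before left it, along the tool's axes as they then stand; what a row does not reach is not made up. A row lasts 1/10 s, in which the tool goes at most 50 mm and 8.59 degrees, less where a joint would pass 70% of its speed; a pose out of reach is approached as far as the arm can. A call is refused whole if a number of a shift passes 50 or a number of a turn 0.15, either way. A call with a gripper value outside its range is refused whole. The fingers move at their own pace and stop on an object; FORCE is the grip in N (left out, the last holds). Time passes only in rows, so rows that do not move let the fingers close. It gives the time, the measured TCP pose, the force, the opening and the grip force at its end, in the units of the state.
- bot.observe(): the state, without advancing time (a new reading comes with each control period).
- bot.grab_frame(name): name is "scene" or "side" or "wrist"; returns a dict with "img" (384x512x3 uint8, red, green, blue), "intrinsics" (3x3 intrinsics, pixels), "R" (3x3) and "t" (3): a world point X has camera coordinates R X + t; the wrist camera has in their place "tool_from_camera" (4x4, takes a point from camera to tool coordinates, whose origin is the TCP and whose axes are the flange's). Camera axes: x right, y down, z forward; pixel columns grow to the right and rows downward; lengths in m; the calibration is good to about 2 mm. A picture is of the moment at which its call begins: read the wrist's pose just before it. There is no depth.
- bot.job_done(): hands the job in; it is judged then, once.
Trained networks look in a picture, given as the dict that the camera call returned (one of the last four; its "shot" number tells which), for a name from the list of things; names that differ only in an ending like _2 or _b are one class to them, and where a whole thing is asked for, a point or a joint stands for the part that bears it (a point fixed in the world has none). Each returns a list of dicts, best first, with "conf" (0 to 1); they miss things now and then, are a little off and sometimes report something else, mostly with a low value. They report only what shows in the picture. A call takes as long as a camera call. They do not tell look-alikes from the thing itself.
- bot.trace(query, picture): "region" (384x512 bool, what is visible of it).
- bot.spot_point(query, picture): "xyz" ([x, y, z] in m, in world coordinates, good to about 4 mm: a listed point, or the origin of a listed thing).
The state is a dict: "clock": time; "qpos": joint angles; "qd": joint speeds; "joint_efforts": joint torques, N m; "position": TCP position; "tool_rot": TCP orientation; "force": force on the tool from outside, world axes, zero at the start; "moment": the same for the moment, N m; "grip_width": finger opening in m; "finger_force": force on a finger pad.
Only numpy, scipy, OpenCV 4.12 (cv2) and the standard library are available. Lean on these libraries where they do the work, as an engineer would, in place of code of your own. Each camera call takes 0.05 s, during which the arm holds its last target. There are 200 camera calls.

## Working session

There is one attempt and no reset: what is moved stays moved. The work goes in short steps, Python scripts to look and compute and a shell command to move; the robot and the scene stay as the last step left them, time stands still between calls to the robot, and variables do not carry over. Pictures are saved under pics/ and viewed, at most 10 in all, crops included, and the job is handed in when it is done.

```bash
mkdir -p pics; cat > h.py <<'E'
from workcell import bot
import numpy as np, cv2
def look(cam,names,fn=None):
    st=bot.observe(); p=bot.grab_frame(cam)
    if fn: cv2.imwrite('pics/'+fn,p['img'][:,:,::-1])
    for n in names:
        for d in bot.spot_point(n,p)[:4]: print(cam,n,np.round(d['xyz'],4),round(d['conf'],2))
    return st,p
E
python3 - <<'E'
from h import *
st,p=look('scene',['torch_mid','free_seat','board','short_mid'],'s1.png')
look('side',['torch_mid','free_seat','board','short_mid'],'d1.png')
print(bot.tip_reach,{k:np.round(v,3).tolist() for k,v in st.items()})
a=cv2.imread('pics/s1.png');b=cv2.imread('pics/d1.png')
E
```

```text
scene torch_mid [ 0.393  -0.3667  0.0175] 0.93
scene torch_mid [ 0.4883 -0.2128  0.0149] 0.7
scene free_seat [0.5188 0.0908 0.0428] 0.9
scene board [ 0.5041  0.1823 -0.0008] 0.9
scene short_mid [ 0.6418 -0.4581  0.0135] 0.55
side torch_mid [ 0.3852 -0.3744  0.0186] 0.97
side torch_mid [ 0.4848 -0.2149  0.0149] 0.87
side free_seat [0.5214 0.0935 0.0475] 0.59
side board [0.4977 0.1828 0.001 ] 0.92
side short_mid [ 0.6422 -0.4584  0.0219] 0.89
0.0726 {'clock': 0.0, 'qpos': [1.187, 0.522, -0.036, 1.6, 0.021, 1.021, -0.113], 'qd': [-0.001, 0.0, 0.0, 0.0, 0.0, 0.001, 0.001], 'joint_efforts': [0.001, -92.711, 1.98, -36.995, 0.018, 0.008, -0.0], 'position': [0.193, -0.594, 0.303], 'tool_rot': [-3.14, 0.0, 0.314], 'force': [0.463, -0.009, -0.116], 'moment': [0.039, 0.002, -0.044], 'finger_force': 0.0, 'grip_width': 0.085}
```

View pics/s1.png

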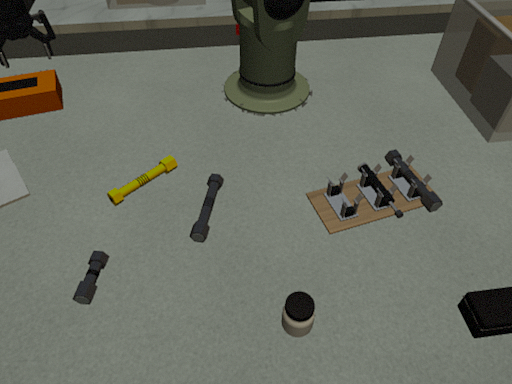

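View pics/d1.png

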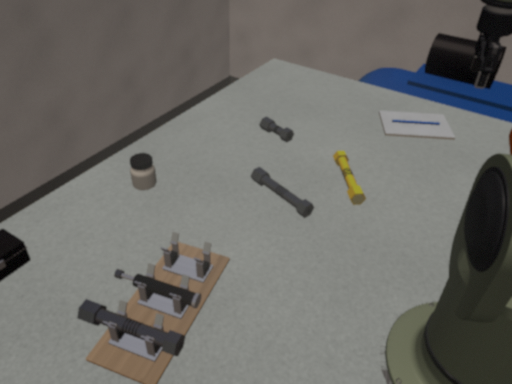

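The scene view shows the dark long torch at about (207,207), the yellow decoy at (145,180), the short torch at (92,278) and the empty clips at (335,187)/(348,210). The side view agrees. So the target is the detection at about (0.486,-0.214). The seat is at about (0.52,0.092).

```bash
cat >> h.py <<'E'
def plane(p,uv,z,st=None):
    from scipy.spatial.transform import Rotation as Ro
    uv=np.asarray(uv,float).reshape(-1,2)
    d=np.c_[uv,np.ones(len(uv))]@np.linalg.inv(p['intrinsics']).T
    if 'R' in p: R=p['R'].T; o=-R@p['t']
    else:
        T=np.array(p['tool_from_camera']); W=Ro.from_euler('xyz',st['tool_rot']).as_matrix()
        R=W@T[:3,:3]; o=W@T[:3,3]+st['position']
    d=d@R.T
    return o+d*((z-o[2])/d[:,2])[:,None]
def axes(p,name,z,st=None):
    for d in bot.trace(name,p)[:3]:
        v,u=np.nonzero(d['region']); X=plane(p,np.c_[u,v],z,st)[:,:2]
        c,(w,h),a=cv2.minAreaRect((X*1000).astype(np.float32))
        if w<h: a+=90
        print(name,'conf',round(d['conf'],2),'c',np.round(c,1),'size',np.round([w,h],1),'long-axis yaw deg',round((a+90)%180-90,1),'px',u.mean().round(),v.mean().round())
E
python3 - <<'E'
from h import *
for c in ('scene','side'):
    st,p=look(c,[])
    axes(p,'torch_mid',.017); axes(p,'board',.008)
    if c=='scene':
        X=plane(p,[[334,189],[349,212]],.045); print(X, np.arctan2(*(X[1]-X[0])[[1,0]]))
E
```

```text
torch_mid conf 0.93 c [ 490.4 -215. ] size [ 40.1 212.5] long-axis yaw deg -17.4 px 207.0 209.0
torch_mid conf 0.79 c [ 382.2 -365.7] size [ 52.5 199.5] long-axis yaw deg -52.1 px 142.0 180.0
board conf 0.6 c [507.9 181.8] size [135.6 303.4] long-axis yaw deg -78.5 px 361.0 205.0
[[0.50208623 0.07968982 0.045     ]
 [0.57484449 0.09427253 0.045     ]] 0.19780598654868964
torch_mid conf 0.83 c [ 490.1 -214.8] size [ 49.6 212.9] long-axis yaw deg -17.7 px 282.0 192.0
torch_mid conf 0.77 c [ 381.5 -367.7] size [ 40.9 232.6] long-axis yaw deg -52.3 px 349.0 179.0
board conf 0.75 c [497.7 185.6] size [132.3 303.5] long-axis yaw deg -78.0 px 157.0 322.0
```

```bash
python3 -m jog '[[[40,-27,0,0,0,0,1],[40,-27,0,0,0,0,1],[40,-27,0,0,0,0,1],[40,-27,0,0,0,0,1],[40,-27,0,0,0,0,1]]]'; python3 -m jog '[[[40,-27,0,0,0,0,1],[40,-27,0,0,0,0,1],[40,-27,0,0,0,0,1],[40,-27,0,0,0,0,1],[40,-27,0,0,0,0,1]]]';  python3 -m jog '[[[0,0,12,0,0,0.125,1],[0,0,12,0,0,0.125,1],[0,0,12,0,0,0.125,1],[0,0,12,0,0,0.125,1],[0,0,12,0,0,0.12,1]]]'
```

```text
clock: 1.3
position: [0.3423, -0.4027, 0.3041]
tool_rot: [3.141, -0.0, 0.314]
force: [1.7, -0.4, 0.3]
grip_width: 0.0852
finger_force: 0.0
clock: 1.8
position: [0.491, -0.2125, 0.3042]
tool_rot: [3.141, -0.0, 0.314]
force: [0.7, -0.3, 0.4]
grip_width: 0.0854
finger_force: 0.0
clock: 2.3
position: [0.4901, -0.2142, 0.2435]
tool_rot: [3.142, -0.0, -0.311]
force: [0.3, -1.3, 0.2]
grip_width: 0.0854
finger_force: 0.0
```

```bash
python3 - <<'E'
from h import *
st,p=look('wrist',['torch_mid'],'w1.png')
axes(p,'torch_mid',.017,st); print(st['position'],st['tool_rot'])
E
```

```text
wrist torch_mid [ 0.4814 -0.2144  0.0155] 0.81
wrist torch_mid [ 0.385  -0.3705  0.0165] 0.58
torch_mid conf 0.95 c [ 486.  -214.4] size [ 38.9 194.5] long-axis yaw deg -16.7 px 262.0 165.0
torch_mid conf 0.58 c [ 390.8 -378.3] size [ 44.9 163.3] long-axis yaw deg -52.2 px 452.0 210.0
[ 0.49008507 -0.2142105   0.24353245] [ 3.14150688e+00 -2.40133407e-04 -3.11309974e-01]
```

View pics/w1.png

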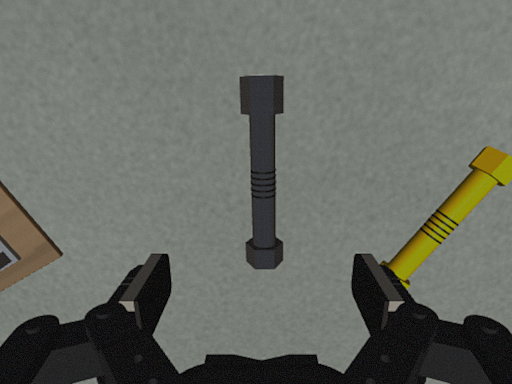

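The dark torch stands upright in the wrist view, with its barrel from (262,113) to (263,240) and its head at the top. The torch is well aligned with the fingers.

```bash
python3 - <<'E'
from h import *
st,p=look('wrist',[])
X=plane(p,[[261.5,114],[263.5,239],[261.5,76],[264,268]],.02,st); print(X.round(4),(X[0]+X[1])/2,np.linalg.norm(X[0]-X[1]))
d=X[0]-X[1];print(np.arctan2(d[1],d[0]))
E
```

```text
[[ 0.546  -0.2325  0.02  ]
 [ 0.4265 -0.1973  0.02  ]
 [ 0.5766 -0.2421  0.02  ]
 [ 0.3939 -0.1877  0.02  ]] [ 0.48623969 -0.21489673  0.02      ] 0.12457307676602762
-0.28675259797982705
```

```bash
python3 -m jog '[[[-4,0,35,0,0,-0.02,1],[0,0,35,0,0,0,1],[0,0,35,0,0,0,0.7],[0,0,35,0,0,0,0.6],[0,0,18,0,0,0,0.6]]]' 80; python3 -m jog '[[[0,0,8,0,0,0,0.6],[0,0,0,0,0,0,0],[0,0,0,0,0,0,0],[0,0,0,0,0,0,0],[0,0,0,0,0,0,0]]]' 80;python3 -m jog '[[[0,0,0,0,0,0,0],[0,0,0,0,0,0,0],[0,0,0,0,0,0,0]]]' 80
```

```text
clock: 3.0
position: [0.4859, -0.2128, 0.0842]
tool_rot: [-3.141, 0.001, -0.283]
force: [0.0, -0.5, -0.0]
grip_width: 0.0511
finger_force: 0.0
clock: 3.5
position: [0.4868, -0.2133, 0.0793]
tool_rot: [3.141, -0.002, -0.286]
force: [-1.9, 0.0, 10.0]
grip_width: 0.0214
finger_force: 79.1
clock: 3.8
position: [0.4868, -0.2133, 0.0793]
tool_rot: [3.141, -0.002, -0.286]
force: [-1.8, 0.1, 9.4]
grip_width: 0.0211
finger_force: 79.1
```

```bash
python3 -m jog '[[[0,0,-25,0,0,0,0],[0,0,-35,0,0,0,0],[0,0,-35,0,0,0,0],[0,0,-35,0,0,-0.1,0],[0,0,-10,0,0,-0.13,0]]]' 80; python3 -m jog '[[[0,0,0,0,0,-0.13,0],[0,0,0,0,0,-0.13,0],[12,-40,0,0,0,0,0],[12,-40,0,0,0,0,0],[12,-40,0,0,0,0,0]]]';python3 -m jog '[[[12,-40,0,0,0,0,0],[12,-35,0,0,0,0,0],[0,0,0,0,0,0,0],[0,0,0,0,0,0,0]]]'
python3 - <<'E'
from h import *
st,p=look('wrist',['torch_mid','free_seat','board'],'w2.png')
axes(p,'torch_mid',st['position'][2]-.056,st);axes(p,'board',.008,st); print(st['position'],st['tool_rot'],st['force'])
look('scene',['free_seat','torch_mid']);look('side',['free_seat','torch_mid'])
E
```

```text
clock: 4.3
position: [0.4873, -0.2134, 0.2222]
tool_rot: [3.139, -0.005, -0.052]
force: [1.1, 0.5, -3.6]
grip_width: 0.0215
finger_force: 79.1
clock: 4.8
position: [0.4971, -0.0871, 0.2188]
tool_rot: [3.141, -0.001, 0.203]
force: [1.8, 0.2, -2.3]
grip_width: 0.0214
finger_force: 79.1
clock: 5.2
position: [0.5056, -0.0094, 0.2186]
tool_rot: [3.141, -0.001, 0.206]
force: [0.4, -0.8, -2.1]
grip_width: 0.0211
finger_force: 79.1
wrist torch_mid [ 0.5035 -0.0091  0.1556] 0.61
wrist free_seat [0.5229 0.0957 0.0425] 0.56
torch_mid conf 0.88 c [529.4  -3.5] size [146.2  37.9] long-axis yaw deg 10.6 px 261.0 172.0
torch_mid conf 0.71 c [ 478.2 -140.7] size [25.2 11.6] long-axis yaw deg 64.5 px 499.0 367.0
board conf 0.78 c [512.  137.9] size [129.2 209.3] long-axis yaw deg -78.2 px 135.0 130.0
[ 0.50559772 -0.00936611  0.21858443] [ 3.14117959e+00 -8.72986939e-04  2.05825257e-01] [ 0.40683277 -0.84435343 -2.10845644]
scene torch_mid [ 0.505  -0.0099  0.1501] 0.97
scene torch_mid [ 0.3918 -0.3685  0.0204] 0.76
scene torch_mid [ 0.5029  0.1825 -0.0048] 0.57
side free_seat [0.5225 0.0934 0.0498] 0.69
side torch_mid [ 0.5044 -0.01    0.1548] 0.56
```

View pics/w2.png

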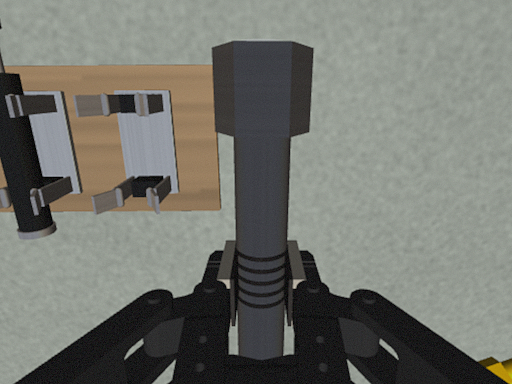

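The held torch runs up the middle, with its head at the top. The empty clips are at (120,104) and (140,190), on a plate centred near (147,142). The board's right edge is at (219,65)–(220,210).

```bash
python3 - <<'E'
from h import *
st,p=look('wrist',[])
E=plane(p,[[219,65],[220,211],[0,66]],.008,st); d=E[0]-E[1]; L=np.linalg.norm(d); d/=L; n=np.array([-d[1],d[0],0]); print('edge len',L,'yaw',np.arctan2(d[1],d[0]),'seat',(E[0]+E[1])/2+.06*n)
P=plane(p,[[117,92],[170,91],[125,193],[177,192]],.01,st); print('plate',P.mean(0),P.round(4))
g=p['img'][70:230,60:200,::-1]; cv2.imwrite('pics/w3.png',cv2.resize(g,None,fx=4,fy=3.7,interpolation=cv2.INTER_CUBIC)[:600])
# where seat should project, heights
R0=(E[0]+E[1])/2+.06*n
H=plane(p,[[262,150],[261,220],[237,150],[288,150]],st['position'][2]-.058,st); print('torch axis',H.round(4),np.arctan2(*(H[0]-H[1])[[1,0]]))
E
```

```text
edge len 0.12850604046948844 yaw 0.16908403645590958 seat [0.52221293 0.09203976 0.008     ]
plate [0.51877334 0.09461783 0.01      ] [[0.5577 0.1235 0.01  ]
 [0.5674 0.0803 0.01  ]
 [0.4697 0.1108 0.01  ]
 [0.4803 0.0639 0.01  ]]
torch axis [[ 0.5608  0.0009  0.1599]
 [ 0.5307 -0.0049  0.1599]
 [ 0.5588  0.0109  0.1599]
 [ 0.5629 -0.0094  0.1599]] 0.19009235275283756
```

View pics/w3.png

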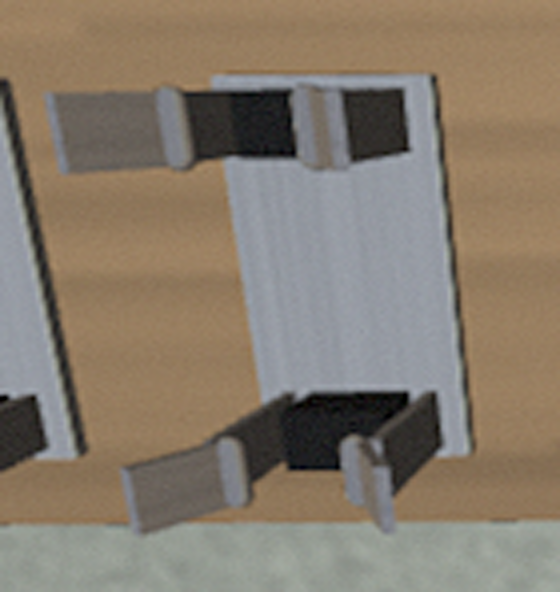

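The crop shows the sprung lips. The upper pair is at full-image (104,104) and (136,104), and the lower pair at (119,198) and (148,197).

```bash
python3 - <<'E'
from h import *
st,p=look('wrist',[])
P=plane(p,[[103.8,104.3],[136,104.3],[118.8,197.6],[148,197]],.054,st); print(P.round(4),P.mean(0))
m=(P[0]+P[1])/2-(P[2]+P[3])/2; print(np.linalg.norm(m),np.arctan2(m[1],m[0]),np.linalg.norm(P[0]-P[1]),np.linalg.norm(P[2]-P[3]))
v=P[0]-P[1]; print(np.arctan2(-v[0],v[1]))
print(st['position'],st['tool_rot'])
E
```

```text
[[0.5514 0.1136 0.054 ]
 [0.5561 0.0912 0.054 ]
 [0.483  0.0987 0.054 ]
 [0.4881 0.0764 0.054 ]] [0.51963164 0.09495018 0.054     ]
0.06985870992404893 0.21442151676131904 0.02289684454933708 0.022851764139476607
0.20338373721046005
[ 0.50551395 -0.00995466  0.21789583] [-3.14157330e+00  2.54403022e-05  2.03718374e-01]
```

```bash
python3 -m jog '[[[12,-33,0,0,0,0,0],[12,-33,0,0,0,0,0],[12,-33,0,0,0,0,0],[0,0,25,0,0,0,0],[0,0,25,0,0,0,0]]]' 100; python3 -m jog '[[[0,0,0,0,0,0,0],[0,0,0,0,0,0,0]]]'
python3 - <<'E'
from h import *
st,p=look('wrist',['free_seat','torch_mid'],'w4.png'); print(st['position'],st['tool_rot'],st['force'])
s,q=look('side',['free_seat','torch_mid'])
cv2.imwrite('pics/w5.png',np.hstack([cv2.resize(p['img'],(400,300)),cv2.resize(q['img'][200:350,80:280],(400,300))])[:,:,::-1])
E
```

```text
clock: 6.4
position: [0.521, 0.0957, 0.1676]
tool_rot: [-3.141, -0.002, 0.206]
force: [-1.3, -1.1, -3.2]
grip_width: 0.0207
finger_force: 100.7
clock: 6.6
position: [0.5207, 0.0943, 0.1682]
tool_rot: [3.142, 0.001, 0.204]
force: [0.5, 0.6, -1.7]
grip_width: 0.0208
finger_force: 100.7
wrist torch_mid [0.515  0.0961 0.1034] 0.94
[0.52073063 0.09430855 0.16821074] [3.14158017e+00 7.10819364e-04 2.03704623e-01] [ 0.50192269  0.55484974 -1.703669  ]
side free_seat [0.5193 0.0941 0.046 ] 0.91
side torch_mid [0.5177 0.0937 0.1073] 0.96
side torch_mid [ 0.3868 -0.3734  0.0136] 0.57
side torch_mid [0.5211 0.0964 0.044 ] 0.48
```

View pics/w5.png

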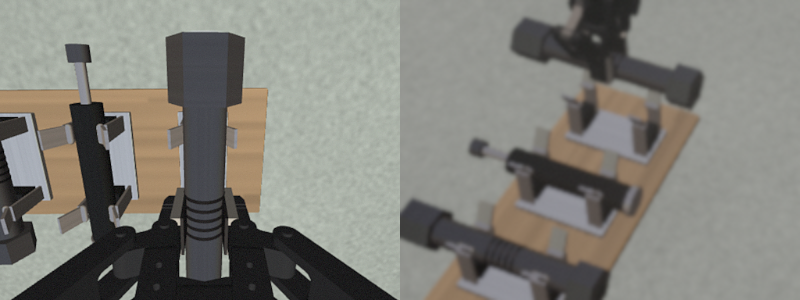

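The torch sits centred over the empty clips in both views: the wrist view at about (205,150) and the side view at about (605,60). I'll press down now.

```bash
python3 -m jog '[[[0,0,10,0,0,0,0],[0,0,10,0,0,0,0],[0,0,8,0,0,0,0],[0,0,6,0,0,0,0],[0,0,4,0,0,0,0]]]' 100; python3 -m jog '[[[0,0,4,0,0,0,0],[0,0,4,0,0,0,0],[0,0,4,0,0,0,0],[0,0,4,0,0,0,0]]]';python3 -m jog '[[[0,0,4,0,0,0,0],[0,0,3,0,0,0,0],[0,0,0,0,0,0,0]]]'
```

```text
clock: 7.4
position: [0.5205, 0.0944, 0.129]
tool_rot: [-3.142, 0.001, 0.204]
force: [1.1, -0.1, -2.2]
grip_width: 0.0208
finger_force: 100.7
clock: 7.8
position: [0.5208, 0.0944, 0.1137]
tool_rot: [-3.142, -0.0, 0.204]
force: [-0.2, 0.7, -2.6]
grip_width: 0.0206
finger_force: 100.7
clock: 8.1
position: [0.5206, 0.0944, 0.1072]
tool_rot: [3.141, 0.0, 0.204]
force: [-4.7, 1.1, 13.0]
grip_width: 0.0208
finger_force: 102.8
```

```bash
python3 -m jog '[[[0,0,0.5,0,0,0,0],[0,0,0,0,0,0,0],[0,0,0,0,0,0,0]]]'; python3 - <<'E'
from h import *
look('side',['free_seat','torch_mid']);look('scene',['torch_mid'])
E
```

```text
clock: 8.4
position: [0.5206, 0.0944, 0.1071]
tool_rot: [3.141, -0.0, 0.204]
force: [-8.9, 0.2, 22.5]
grip_width: 0.0205
finger_force: 103.7
side free_seat [0.5189 0.0943 0.044 ] 0.59
side torch_mid [0.5178 0.0971 0.0443] 0.94
side torch_mid [ 0.3839 -0.3743  0.0199] 0.66
scene torch_mid [ 0.389  -0.3726  0.023 ] 0.78
scene torch_mid [0.5201 0.0995 0.0386] 0.76
```

Home at z ≈ 0.045. I'll release and back out.

```bash
python3 -m jog '[[[0,0,-1,0,0,0,0.6],[0,0,0,0,0,0,0.6],[0,0,0,0,0,0,0.6],[0,0,0,0,0,0,0.6],[0,0,0,0,0,0,0.6]]]'; python3 -m jog '[[[0,0,-10,0,0,0,0.6],[0,0,-25,0,0,0,0.6],[0,0,-35,0,0,0,0.6],[0,0,-35,0,0,0,0.6],[0,0,0,0,0,0,0.6]]]'; python3 - <<'E'
from h import *
st,p=look('wrist',['free_seat','torch_mid']);axes(p,'torch_mid',.045,st)
s,q=look('side',['free_seat','torch_mid','short_mid']);look('scene',['torch_mid','short_mid'])
cv2.imwrite('pics/w6.png',np.hstack([cv2.resize(p['img'],(400,300)),cv2.resize(q['img'][200:350,80:280],(400,300))])[:,:,::-1])
E
```

```text
clock: 9.15
position: [0.5207, 0.0943, 0.1073]
tool_rot: [-3.142, 0.0, 0.204]
force: [-0.1, 0.6, -0.1]
grip_width: 0.051
finger_force: 0.0
clock: 9.65
position: [0.5223, 0.0946, 0.2171]
tool_rot: [-3.141, -0.006, 0.203]
force: [-0.3, -1.0, -0.6]
grip_width: 0.0513
finger_force: 0.0
wrist torch_mid [0.5184 0.0947 0.0449] 0.83
torch_mid conf 0.9 c [518.4  95.3] size [197.5  39.7] long-axis yaw deg 11.3 px 260.0 176.0
side free_seat [0.5176 0.092  0.0471] 0.86
side free_seat [0.5173 0.0951 0.0464] 0.16
side torch_mid [0.5179 0.0961 0.0454] 0.68
side torch_mid [ 0.3882 -0.3728  0.0183] 0.61
side short_mid [ 0.6436 -0.46    0.0194] 0.73
scene torch_mid [ 0.3888 -0.369   0.0253] 0.95
scene torch_mid [0.5232 0.0975 0.0419] 0.91
scene short_mid [ 0.6435 -0.4587  0.0167] 0.69
```

View pics/w6.png

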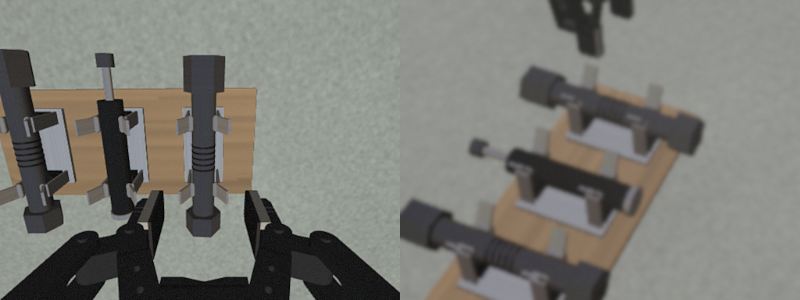

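The torch lies level in both clips: in the wrist view at about (205,140), in the side view at about (610,110), and at the same depth as its neighbour. The gripper is clear of it.

```bash
python3 -c "
from workcell import bot
print(bot.job_done())"
```

```text
the job is handed in; nothing more can be done
None
```

The long torch is snapped home, level in both free clips and released, the short torch was left where it was, and I handed the job in at about 10 s on the robot clock; no verdict was returned.

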